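# Set out the blue colour pots by shade

### The arm

A 6-joint arm with a two-finger parallel gripper is mounted at the origin on the work surface. World frame = base frame: x ahead of the robot, y to its left, z up, the work surface at z = 0. Lengths are in m, angles in rad, forces in N, time in s.
With the tool pointing down it reaches from about 0.25 to 0.775 m from the base axis. Payload 4 kg.
Tool frame: the origin (TCP) lies at the very end of the fingers, on their centre line; the grasp point (between the pads) lies grasp_offset behind it (grasp_offset is the distance from the TCP to the grasp point, in m); y points along the fingers, x is the direction in which the jaws open and shut, and the axes are right-handed (so a half turn about y gives the same grasp; the last joint's range is limited). The gripper opens to 85 mm and grips with 20 to 120 N. Pads are 22 mm wide; open, the fingers measure 114 mm over their backs; the gripper's body (76 mm by 85 mm) begins 54 mm behind the grasp point. The pads swing forward as they close: fully open they stand 13 mm farther back than shut.
Start: joints at [-1.372, 0.087, 1.371, -0, 1.684, -0.103], TCP at [0.163, -0.525, 0.231] pointing down, gripper open.
Joint ranges: [-3.1, 3.1], [-0.76, 2.03], [0.27, 2.55], [-1.08, 4.22], [0.17, 2.65], [-2.57, 2.57]. Speed limits (rad/s): [2.79, 2.79, 3.14, 3.14, 3.14, 3.14].

### API

Orientations are given as a unit quaternion [x, y, z, w].
In Python, from workcell import * gives the robot as it stands.
- The arm moves only by the tool send_rows, never from a script. Its argument "moves" is a list of rows, each a list of 7 numbers: the shift along the tool's x, y, z in mm, then the turn, a rotation vector about the tool's x, y, z in degrees, then the opening, from 0 (shut) to 1 (fully open). In form: [[tx, ty, tz, ax, ay, az, grip], ...]. A call has 1 to 20 rows; each row shifts and turns the commanded pose from where the row before left it, along the tool's axes as they then stand; what a row does not reach is not made up. A row lasts 1/10 s, in which the tool goes at most 50 mm and 8.59 degrees, less where a joint would pass 70% of its speed; a pose out of reach is approached as far as the arm can. A call is refused whole if a number of a shift passes 50 or a number of a turn 8.59, either way. A call with a gripper value outside its range is refused whole. The fingers move at their own pace and stop on an object; "grip_force" is the grip in N (left out, the last holds). Time passes only in rows, so rows that do not move let the fingers close. It gives the time, the measured TCP pose, the force and the opening at its end, in the units of the state.
- get_state(): the state, without advancing time (a new reading comes with each control period).
- grab_frame(name): name is "scene" or "side" or "wrist"; returns the picture (480x640x3 uint8, red, green, blue); there is no depth.
- calibration(name): a dict with "fx", "fy", "cx", "cy" (pixels), "dist_coeffs" ([k1, k2, p1, p2, k3] as OpenCV has them; the pictures are not rectified), "R" (3x3) and "t" (3): a world point X has camera coordinates R X + t; the wrist camera has in their place "tool_from_camera" (4x4, takes a point from camera to tool coordinates, whose origin is the TCP and whose axes are the tool frame's). Camera axes: x right, y down, z forward; pixel columns grow to the right and rows downward; lengths in m; the calibration is good to about 2 mm. A picture is of the moment at which its call begins: read the wrist's pose just before it. calibration takes no time and is no camera call.
- hand_in(): hands the job in, once; it reports no verdict.
Trained networks look in the newest picture that a camera, given by its name, has taken for a name from the list of things; names that differ only in an ending like _2 or _b are one class to them, and where a whole thing is asked for, a point or a joint stands for the part that bears it (a point fixed in the world has none). Each returns a list of dicts, best first, with "confidence" (0 to 1); they miss things now and then, are a little off and sometimes report something else, mostly with a low value. They report only what shows in the picture. A call takes as long as a camera call. They do not tell look-alikes from the thing itself.
- boxes_of(camera, thing): "centre" ([x, y, z] in m, in world coordinates, good to about 4 mm: the middle of the surface that is visible of it).
- masks_of(camera, thing): "mask" (480x640 bool, what is visible of it).
- landmark_of(camera, thing): "centre" ([x, y, z] in m, in world coordinates, good to about 4 mm: a listed point, or the origin of a listed thing).
The state is a dict: "time": time; "joint_positions": joint angles; "dq": joint speeds; "tau": joint torques, N m; "ee_pos": TCP position; "tool_rot": TCP orientation; "wrist_force": force on the tool from outside, world axes, zero at the start; "wrist_torque": the same for the moment, N m; "finger_gap": finger opening in m.
Only numpy, scipy, OpenCV 4.12 (cv2) and the standard library are available. Lean on these libraries where they do the work, as an engineer would, in place of code of your own. Each camera call takes 0.05 s, during which the arm holds its last target.

### The job

Stand the four blue colour pots on the wooden strip in order of shade, the lightest on the disc next to the strip's green end and the darkest on the disc farthest from it, each upright and centred on its own white disc. Don't tip any of them over, and leave the red pot and the celadon jar where they are.

Things in the scene. Friction and masses are not known exactly. Their poses are not given: they have to be found in the camera images.
- pot_pale: Loose lidded colour pot, very pale blue (lightest): a plain upright cylinder 42 mm in diameter, 48 mm high, 60 to 130 g, with a thin brass line round it. Origin: centre of its underside; z up along its axis. Stands on the table (z = 0) at the start, anywhere among the pots and the jar.
- pot_sky: Loose lidded colour pot, sky blue (second lightest): a plain upright cylinder 42 mm in diameter, 48 mm high, 60 to 130 g, with a thin brass line round it. Origin: centre of its underside; z up along its axis. Stands on the table (z = 0) at the start, anywhere among the pots and the jar.
- pot_cobalt: Loose lidded colour pot, strong cobalt blue (second darkest): a plain upright cylinder 42 mm in diameter, 48 mm high, 60 to 130 g, with a thin brass line round it. Origin: centre of its underside; z up along its axis. Stands on the table (z = 0) at the start, anywhere among the pots and the jar.
- pot_navy: Loose lidded colour pot, near-black navy blue (darkest): a plain upright cylinder 42 mm in diameter, 48 mm high, 60 to 130 g, with a thin brass line round it. Origin: centre of its underside; z up along its axis. Stands on the table (z = 0) at the start, anywhere among the pots and the jar.
- seat_1: White disc, 50 mm across, flush in the top of the light wooden strip: number 1 of four counted from the strip's green end. Origin: disc centre on the strip's top, 17 mm above the table; x points along the strip to the green end, z up. Strip: fixed, at any angle, on a 3 mm leather mat; discs 66 mm apart in a row.
- seat_2: White disc, 50 mm across, flush in the top of the light wooden strip: number 2 of four counted from the strip's green end. Origin: disc centre on the strip's top, 17 mm above the table; x points along the strip to the green end, z up. Strip: 292 mm long, 75 mm wide, 14 mm thick.
- seat_3: White disc, 50 mm across, flush in the top of the light wooden strip: number 3 of four counted from the strip's green end. Origin: disc centre on the strip's top, 17 mm above the table; x points along the strip to the green end, z up. No walls or rims stand round the discs.
- seat_4: White disc, 50 mm across, flush in the top of the light wooden strip: number 4 of four counted from the strip's green end. Origin: disc centre on the strip's top, 17 mm above the table; x points along the strip to the green end, z up. The green end is an enamelled cap 22 mm wide across the strip with a stud 4 mm high, 47 mm beyond disc 1.
- pot_red: Loose red pot of the same form and size as the blue ones; not part of the job, to be left where it is. Origin: centre of its underside.
- jar: Loose celadon (grey-green) lidded jar, 77 mm across, 72 mm high, about 350 g, with a brass line and a blue spot on its lid; to be left where it is. Origin: centre of its underside.
Things that resemble listed ones, but are neither listed nor needed, are in the scene too. Several things have the shape of the pot_navy; the one meant has the colours described above. Leave any pink look-alike of the pot_sky alone.

How it is judged:
At the end, for the whole second after the job is handed in: From the green end, the very pale, sky, cobalt and navy pots stand on discs 1, 2, 3 and 4: each within 12 mm of its disc's centre, its underside within 4 mm of the strip's top, within 0.1 rad of upright, released and at rest; the red pot and the celadon jar are within 30 mm of where they began (horizontal distance between pot_pale and seat_1 below 0.012 m and z of pot_pale in the frame of seat_1 between -0.004 and 0.004 m and angle between each of pot_pale, pot_sky, pot_cobalt, pot_navy's own z axis and vertical below 0.1 rad and linear speed of each of pot_pale, pot_sky, pot_cobalt, pot_navy below 0.02 m/s and angular speed of each of pot_pale, pot_sky, pot_cobalt, pot_navy below 0.3 rad/s and horizontal distance between pot_sky and seat_2 below 0.012 m and z of pot_sky in the frame of seat_2 between -0.004 and 0.004 m and horizontal distance between pot_cobalt and seat_3 below 0.012 m and z of pot_cobalt in the frame of seat_3 between -0.004 and 0.004 m and horizontal distance between pot_navy and seat_4 below 0.012 m and z of pot_navy in the frame of seat_4 between -0.004 and 0.004 m and distance of each of pot_red, jar from where it was at the start of the episode below 0.03 m); the robot touches nothing.
It fails at once if the red pot is pushed more than 30 mm from its place (distance of pot_red from where it was at the start of the episode above 0.03 m).
It fails at once if the celadon jar is pushed more than 30 mm from its place (distance of jar from where it was at the start of the episode above 0.03 m).
It fails at once if a blue pot is tipped over (angle between any of pot_pale, pot_sky, pot_cobalt, pot_navy's own z axis and vertical above 0.8 rad).
It also fails if it takes over 96 s, if anything falls off the work surface, if the arm or the gripper's body presses on something with over 40 N, if the wrist force passes 120 N, or if a joint passes its speed limit or range.

## Working session

There is one attempt and no reset: what is moved stays moved. The work goes in short steps, Python scripts to look and compute and a tool call to move; the robot and the scene stay as the last step left them, time stands still between calls to the robot, and variables do not carry over. Pictures are saved under pics/ and viewed, and the job is handed in when it is done.

Besides the shell and the picture viewer there is one more tool, called after "Request:" as name([rows], argument=value, ...), one row to a line, values as JSON. send_rows: Moves the arm, as the interface text tells. Its arguments: {"type":"object","properties":{"moves":{"type":"array"},"grip_force":{"type":"number"}},"required":["moves"]}

```bash
ls; mkdir -p pics
python3 - <<'E'
from workcell import *
import cv2, json
s=get_state(); print({k:(v if not hasattr(v,'round') else v) for k,v in s.items()})
for n in ["scene","side","wrist"]:
    im=grab_frame(n); cv2.imwrite(f"pics/a_{n}.png",im[:,:,::-1])
    print(n,calibration(n))
E
```

```text
pics
{'time': 0.0, 'joint_positions': array([-1.37210915e+00,  8.79560393e-02,  1.37227891e+00, -7.94610870e-06,
        1.68358698e+00, -1.03128707e-01]), 'dq': array([-1.11562816e-03, -5.88703879e-04,  4.23280496e-04,  5.16471636e-04,
        4.99624246e-06,  1.02675558e-03]), 'tau': array([ 4.12215750e-04, -3.51866233e+01, -3.13271034e+01, -9.67262758e-05,
        1.08357333e-02, -3.85327269e-06]), 'ee_pos': array([ 0.16336862, -0.52465215,  0.23012605]), 'tool_rot': array([-0.56895687,  0.41973475, -0.4185644 ,  0.57001286]), 'wrist_force': array([ 0.48587662, -0.40133275,  0.20031113]), 'wrist_torque': array([-0.02523627,  0.00633394,  0.00779262]), 'finger_gap': 0.08551819460448315}
scene {'fx': 591.9297176589845, 'fy': 591.9297176589845, 'cx': 320.1767476647318, 'cy': 236.8522705072039, 'dist_coeffs': array([0.06533713, 0.        , 0.        , 0.        , 0.        ]), 'R': array([[-0.42659304,  0.90437051, -0.01150454],
       [ 0.66747403,  0.30621409, -0.67875721],
       [-0.61032515, -0.29723208, -0.73427263]]), 't': array([ 0.2052809 , -0.28653717,  1.54033144])}
side {'
[... 243 characters left out ...]
 [-0.17327868,  0.59756867, -0.78287048],
       [ 0.23531008, -0.74675376, -0.62208358]]), 't': array([0.45611556, 0.11017733, 1.19203558])}
wrist {'fx': 401.9096799388613, 'fy': 401.9096799388613, 'cx': 314.6894796376793, 'cy': 239.84822800313418, 'dist_coeffs': array([-0.00284158,  0.        ,  0.        ,  0.        ,  0.        ]), 'tool_from_camera': array([[ 9.99998087e-01, -8.87358635e-04, -1.74322165e-03,
         7.88512958e-04],
       [ 1.35614385e-03, -3.27722633e-01,  9.44773008e-01,
        -1.42478876e-01],
       [-1.40964568e-03, -9.44773565e-01, -3.27720803e-01,
         8.38060208e-02],
       [ 0.00000000e+00,  0.00000000e+00,  0.00000000e+00,
         1.00000000e+00]])}
```

View pics/a_scene.png

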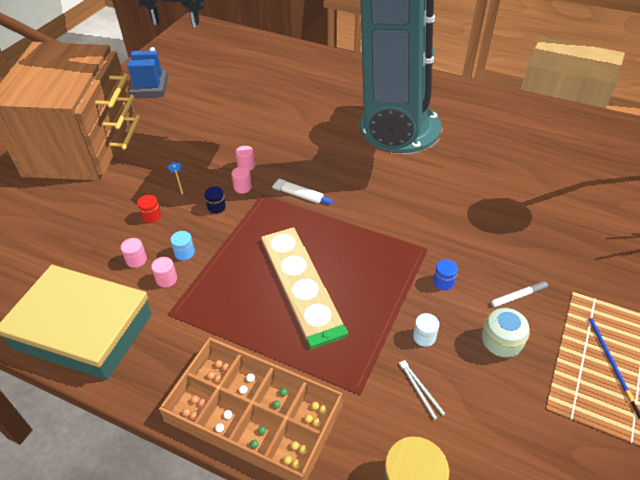

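View pics/a_side.png

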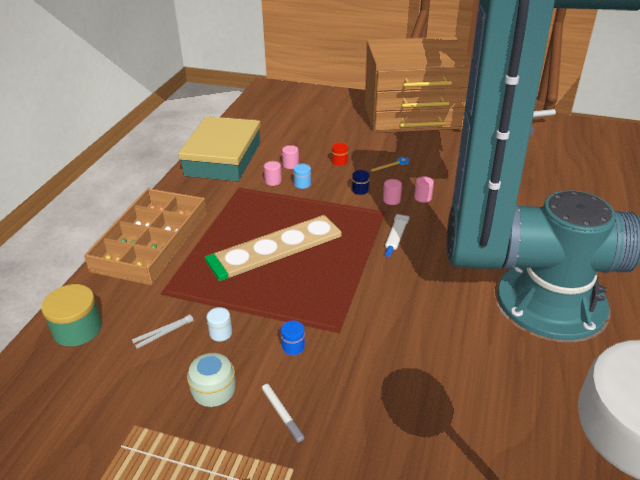

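View pics/a_wrist.png

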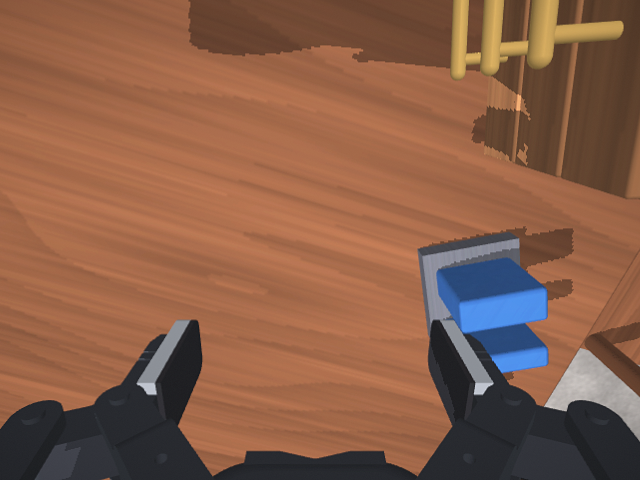

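The scene picture shows the pale pot at (426,330), sky at (182,246), cobalt at (446,275), navy at (215,200) and red at (149,209). The pink look-alikes are at (245,158), (242,180), (134,252) and (164,272), and the jar is at (506,332). The discs run from (317,315) at the green end to (283,243).

```bash
cat > h.py <<'E'
from workcell import *
import cv2, numpy as np
from scipy.optimize import least_squares
from scipy.spatial.transform import Rotation as Ro
def K(c): return np.array([[c['fx'],0,c['cx']],[0,c['fy'],c['cy']],[0,0,1]])
def cam(n,st=None):
    c=calibration(n)
    if n=='wrist':
        T=np.eye(4);T[:3,:3]=Ro.from_quat(st['tool_rot']).as_matrix();T[:3,3]=st['ee_pos']
        M=np.linalg.inv(T@c['tool_from_camera']); return c,M[:3,:3],M[:3,3]
    return c,np.array(c['R']),np.array(c['t'])
def proj(C,P):
    c,R,t=C
    return cv2.projectPoints(np.asarray(P,float).reshape(-1,1,3),cv2.Rodrigues(R)[0],t,K(c),c['dist_coeffs'])[0].reshape(-1,2)
def back(C,uv,z):
    c,R,t=C
    p=cv2.undistortPoints(np.array([[uv]],float),K(c),c['dist_coeffs']).reshape(2)
    d=R.T@np.r_[p,1];o=-R.T@t
    return o+d*(z-o[2])/d[2]
a=np.linspace(0,2*np.pi,120,endpoint=False)
def cyl(x,y,r,h,z0=0): return np.concatenate([np.c_[x+r*np.cos(a),y+r*np.sin(a),np.full(120,z)] for z in (z0,z0+h)])
def hullc(P):
    h=cv2.convexHull(P.astype(np.float32)); m=cv2.moments(h); return np.array([m['m10']/m['m00'],m['m01']/m['m00']])
def fitcyl(C,cuv,r=.021,h=.048,z0=0):
    x0=back(C,cuv,z0+h/2)[:2]
    return least_squares(lambda q:hullc(proj(C,cyl(q[0],q[1],r,h,z0)))-cuv,x0,x_scale=.01,diff_step=1e-4).x
def maskc(mask):
    n,l,s,ce=cv2.connectedComponentsWithStats(mask.astype(np.uint8)); i=1+np.argmax(s[1:,4]); return ce[i],s[i]
E
python3 - <<'E'
from h import *
print(get_state()['time'])
for n in ['scene','side']:
    grab_frame(n); C=cam(n)
    for t in ['pot_navy','pot_red','jar']:
        for d in masks_of(n,t):
            ce,s=maskc(d['mask'])
            r,h=(.0385,.072) if t=='jar' else (.021,.048)
            print(n,t,round(d['confidence'],2),ce.round(1),s,fitcyl(C,ce,r,h).round(4))
    for k in range(1,2):
        for d in landmark_of(n,f'seat_{k}'): print(n,k,round(d['confidence'],2),np.round(d['centre'],4))
E
```

```text
0.15
scene pot_navy 0.71 [148.7 208. ] [137 195  24  27 487] [ 0.5379 -0.3902]
scene pot_navy 0.66 [214.1 199.1] [204 186  21  27 459] [ 0.4536 -0.2749]
scene pot_navy 0.63 [241.3 179.3] [231 167  21  26 426] [ 0.3707 -0.2534]
scene pot_navy 0.6 [245.1 157.2] [235 147  20  23 367] [ 0.2983 -0.2854]
scene pot_red 0.79 [149.4 208. ] [138 196  23  26 441] [ 0.5372 -0.3888]
scene jar 0.65 [505.4 332.1] [ 482  308   48   49 1788] [0.5409 0.3937]
scene 1 0.82 [ 0.4972 -0.077   0.0191]
scene 1 0.67 [ 0.5395 -0.0262  0.0148]
scene 1 0.63 [0.59   0.0176 0.0173]
scene 1 0.44 [ 0.5867  0.2618 -0.0019]
side pot_navy 0.73 [423.1 189.3] [414 177  19  25 389] [ 0.3038 -0.2838]
side pot_navy 0.69 [360.7 182.4] [352 170  18  25 388] [ 0.4539 -0.2721]
side pot_navy 0.65 [391.7 191.8] [383 180  19  26 425] [ 0.3734 -0.2525]
side pot_red 0.71 [339.7 153.9] [332 142  17  24 350] [ 0.5395 -0.3896]
side jar 0.67 [211.5 379.2] [ 187  353   49   54 2101] [0.5415 0.3915]
side 1 0.86 [0.6329 0.0703 0.0196]
side 1 0.76 [0.5916 0.0191 0.0176]
side 1 0.76 [ 0.5025 -0.0784  0.0163]
side 1 0.56 [ 0.5447 -0.0324  0.0175]
```

Run:
```python
from h import *
for n in ['scene','side']:
    im=cv2.imread(f'pics/a_{n}.png').astype(int);C=cam(n)
    m=(im.min(2)>205).astype(np.uint8)
    N,l,s,ce=cv2.connectedComponentsWithStats(m)
    for i in range(1,N):
        if s[i,4]>250 and (230<ce[i][0]<340) and 200<ce[i][1]<340: print(n,s[i],ce[i].round(1),back(C,ce[i],.017).round(4))
    hsv=cv2.cvtColor(im.astype(np.uint8),cv2.COLOR_BGR2HSV)
```

```text
scene [270 234  26  19 383] [282.6 242.8] [ 0.5009 -0.0778  0.017 ]
scene [281 255  26  21 422] [293.4 265. ] [ 0.5458 -0.0294  0.017 ]
scene [292 279  27  21 462] [305.  288.9] [0.5909 0.019  0.017 ]
scene [304 303  28  24 511] [317.4 314.6] [0.6359 0.0674 0.017 ]
side [281 230  23  14 257] [292.2 236.7] [ 0.5471 -0.0306  0.017 ]
side [254 240  23  14 267] [265.  246.5] [0.5919 0.0179 0.017 ]
side [225 249  24  16 290] [236.6 256.7] [0.6368 0.0666 0.017 ]
```

Run:
```python
from h import *
for n in ['scene','side']:
    im=grab_frame(n); C=cam(n)
    for t in ['pot_pale','pot_sky','pot_cobalt']:
        for d in masks_of(n,t):
            ce,s=maskc(d['mask']); col=np.median(im[d['mask']],0)
            print(n,t,round(d['confidence'],2),ce.round(1),s,fitcyl(C,ce).round(4),col)
# enlarged crops
im=cv2.imread('pics/a_scene.png')
a1=cv2.resize(im[140:290,110:260],(400,400),interpolation=cv2.INTER_CUBIC)
a2=cv2.resize(im[240:390,390:540],(400,400),interpolation=cv2.INTER_CUBIC)
cv2.imwrite('pics/crop.png',np.hstack([a1,a2]))
print(get_state()['time'])
```

```text
scene pot_pale 0.46 [149.1 207.8] [138 195  23  27 445] [ 0.537  -0.3896] [219.  55.  40.]
scene pot_sky 0.98 [181.9 244.7] [171 231  23  29 501] [ 0.5986 -0.2621] [132. 190. 250.]
scene pot_sky 0.78 [163.9 271.9] [152 257  25  31 570] [ 0.6747 -0.2529] [247. 150. 187.]
scene pot_sky 0.64 [133.1 251.9] [120 238  27  29 604] [ 0.6568 -0.3413] [245. 149. 184.]
scene pot_sky 0.45 [444.8 274.4] [434 259  23  32 592] [0.4476 0.2566] [ 57.  104.5 209.5]
scene pot_cobalt 0.83 [444.8 274.5] [433 259  24  32 613] [0.4476 0.2566] [ 57. 104. 207.]
side pot_pale 0.86 [219.2 323.7] [208 308  24  32 620] [0.5877 0.2615] [207. 229. 240.]
side pot_sky 0.7 [272.7 172.9] [264 161  18  25 380] [ 0.675  -0.2542] [233. 151. 183.]
side pot_sky 0.64 [302.3 175.7] [294 164  17  25 379] [ 0.6    -0.2619] [109. 182. 232.]
side pot_sky 0.59 [289.9 156.6] [283 146  15  22 294] [ 0.6599 -0.3411] [235. 152. 185.]
side pot_cobalt 0.78 [292.9 337.3] [281 320  24  35 716] [0.4474 0.2552] [ 23. 106. 219.]
1.05
```

View pics/crop.png

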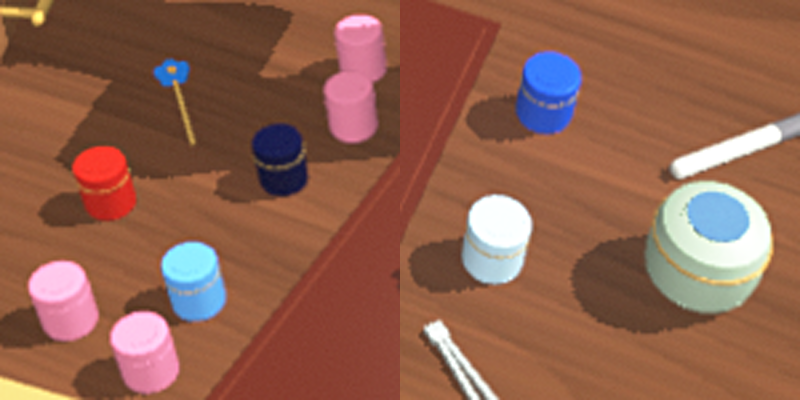

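Each blue pot has the brass line, and the pinks do not. From the left crop I take the near-black pot at scene (215,200) as navy and (182,246) as sky. From the right crop, (446,275) is cobalt and (426,330) is pale.

```bash
python3 - <<'E'
import workcell
print([k for k in dir(workcell) if not k.startswith('__')])
print(getattr(workcell,'grasp_offset',None))
E
cat >> h.py <<'E'
POS=dict(pale=(.5877,.2615),sky=(.5995,-.262),cobalt=(.4475,.2559),navy=(.4538,-.2735),s1=(.6364,.0670),s2=(.5914,.0185),s3=(.5464,-.0300),s4=(.5014,-.0785))
def theta(st):
    M=Ro.from_quat(st['tool_rot']).as_matrix(); return np.degrees(np.arctan2(M[1,0],M[0,0])),M
def plan(target,z,th):
    st=get_state(); t,M=theta(st)
    d=np.array([*target,z])-st['ee_pos']
    dth=(th-t+180)%360-180
    # shift if done BEFORE turning (current axes) ; turn about tool y = -dth
    R2=Ro.from_euler('z',dth,degrees=True).as_matrix()@M
    print('t',round(st['time'],2),'pos',st['ee_pos'].round(4),'theta',t.round(2),'tool y',M[:,1].round(3),'gap',round(st['finger_gap'],4),'q6',st['joint_positions'][5].round(2))
    print('d world',(d*1000).round(1),'turn ay',round(-dth,1))
    print('shift before turn',(M.T@d*1000).round(1),' after turn',(R2.T@d*1000).round(1))
E
python3 -c "
from h import *
plan(POS['navy'],.15,90)
plan(POS['pale'],.15,90)
"
```

```text
['PlanningError', 'boxes_of', 'calibration', 'get_state', 'grab_frame', 'grasp_offset', 'hand_in', 'landmark_of', 'masks_of']
0.0187
t 1.05 pos [ 0.1635 -0.5252  0.2314] theta -72.71 tool y [ 0. -0. -1.] gap 0.0857 q6 -0.1
d world [290.3 251.7 -81.4] turn ay -162.7
shift before turn [-154.    81.3  352. ]  after turn [ 251.7   81.4 -290.3]
t 1.05 pos [ 0.1635 -0.5252  0.2314] theta -72.71 tool y [ 0. -0. -1.] gap 0.0857 q6 -0.1
d world [424.2 786.7 -81.4] turn ay -162.7
shift before turn [-625.1   81.2  638.9]  after turn [ 786.7   81.6 -424.2]
```

Request:
send_rows([
  [0,0,0,0,-7.5,0,1],
  [0,0,0,0,-7.5,0,1],
  [0,0,0,0,-7.5,0,1],
  [0,0,0,0,-7.4,0,1],
  [0,0,0,0,0,0,1],
], grip_force=40)

```text
time: 1.55
ee_pos: [0.1635, -0.5251, 0.2314]
tool_rot: [0.658, -0.258, 0.258, -0.658]
wrist_force: [-0.0, 0.5, -0.7]
finger_gap: 0.0853
```

```bash
python3 -c "
from h import *
plan(POS['navy'],.1,-42.9)
"
```

```text
t 1.55 pos [ 0.1635 -0.5251  0.2314] theta -42.82 tool y [ 0. -0. -1.] gap 0.0853 q6 -0.62
d world [ 290.3  251.6 -131.4] turn ay 0.1
shift before turn [ 41.9 131.3 381.9]  after turn [ 41.4 131.3 382. ]
```

Request:
send_rows([
  [4,0,38,0,0,0,1],
  [4,0,38,0,0,0,1],
  [4,0,38,0,0,0,1],
  [4,0,38,0,0,0,1],
  [4,0,38,0,0,0,1],
  [4,10,38,0,0,0,1],
  [4,20,38,0,0,0,1],
  [4,30,38,0,0,0,1],
  [4,30,38,0,0,0,1],
  [6,21,40,0,0,0,1],
  [0,20,0,0,0,0,1],
  [0,0,0,0,0,0,1],
  [0,0,0,0,0,0,1],
])

```text
time: 2.85
ee_pos: [0.4537, -0.2736, 0.1004]
tool_rot: [0.658, -0.259, 0.258, -0.658]
wrist_force: [-0.1, -0.8, 0.2]
finger_gap: 0.0849
```

```bash
python3 -c "
from h import *
plan(POS['navy'],.005,-42.9)
st=get_state()
im=grab_frame('wrist').copy(); C=cam('wrist',st)
x,y=POS['navy']
for p in proj(C,cyl(x,y,.021,.048)): cv2.circle(im,tuple(int(v) for v in p),1,(255,255,0),-1)
cv2.imwrite('pics/w1.png',im[:,:,::-1])
print([(round(d['confidence'],2),np.round(d['centre'],4)) for d in landmark_of('wrist','pot_navy')])
for d in masks_of('wrist','pot_navy'):
    ce,s=maskc(d['mask']); print(round(d['confidence'],2),ce.round(1),s,fitcyl(C,ce).round(4))
"
```

```text
t 2.85 pos [ 0.4537 -0.2736  0.1004] theta -42.9 tool y [-0.001  0.    -1.   ] gap 0.0849 q6 0.1
d world [  0.1   0.1 -95.4] turn ay -0.0
shift before turn [ 0.1 95.4  0.2]  after turn [ 0.1 95.4  0.2]
[(0.75, array([ 0.4559, -0.271 , -0.0038])), (0.56, array([ 0.366 , -0.2554,  0.0008])), (0.48, array([ 0.5381, -0.3903,  0.001 ]))]
0.96 [197.2 309.8] [ 147  272   88   91 4198] [ 0.3786 -0.2513]
0.95 [188.7 408.8] [179 384  20  48 333] [ 0.3179 -0.2969]
```

View pics/w1.png

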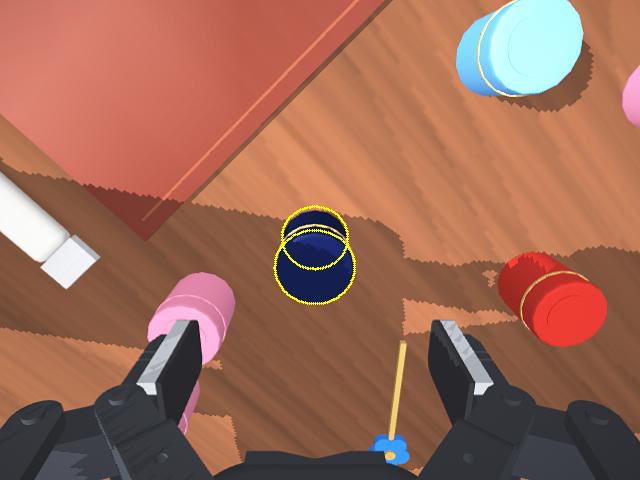

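The projected navy cylinder outline sits on the dark pot at (315,255), so the position is confirmed. The pink one is close to the left finger, so I'll go down partly closed.

Request:
send_rows([
  [0,0,0,0,0,0,0.75],
  [0,20,0,0,0,0,0.75],
  [0,25,0,0,0,0,0.75],
  [0,25,0,0,0,0,0.75],
  [0,20,0,0,0,0,0.75],
  [0,5,0,0,0,0,0.75],
  [0,0,0,0,0,0,0.75],
  [0,0,0,0,0,0,0.4],
  [0,0,0,0,0,0,0.3],
  [0,0,0,0,0,0,0.3],
  [0,0,0,0,0,0,0.3],
  [0,0,0,0,0,0,0.3],
  [0,0,0,0,0,0,0.3],
], grip_force=40)

```text
time: 4.3
ee_pos: [0.4551, -0.2745, 0.0074]
tool_rot: [0.659, -0.257, 0.259, -0.658]
wrist_force: [-0.5, -0.3, 6.2]
finger_gap: 0.0412
```

Request:
send_rows([
  [0,-5,0,0,0,0,0.3],
  [0,-30,0,0,0,0,0.3],
  [0,-40,0,0,0,0,0.3],
  [0,-40,0,0,0,0,0.3],
  [0,-10,0,0,0,0,0.3],
  [0,0,0,0,0,0,0.3],
  [0,0,0,0,0,0,0.3],
])

```text
time: 5.0
ee_pos: [0.453, -0.2727, 0.1285]
tool_rot: [-0.658, 0.259, -0.257, 0.659]
wrist_force: [0.4, 0.5, -0.3]
finger_gap: 0.041
```

```bash
python3 -c "
from h import *
plan(POS['s4'],.13,-42.9)
im=grab_frame('wrist');cv2.imwrite('pics/w2.png',im[:,:,::-1])
im=grab_frame('side');cv2.imwrite('pics/w2s.png',cv2.resize(im[100:280,250:490,::-1],(800,600)))
"
```

```text
t 5.0 pos [ 0.453  -0.2727  0.1285] theta -42.81 tool y [-0.002  0.002 -1.   ] gap 0.041 q6 0.1
d world [ 48.4 194.2   1.5] turn ay 0.1
shift before turn [-96.5  -1.2 175.4]  after turn [-96.8  -1.2 175.2]
```

View pics/w2.png

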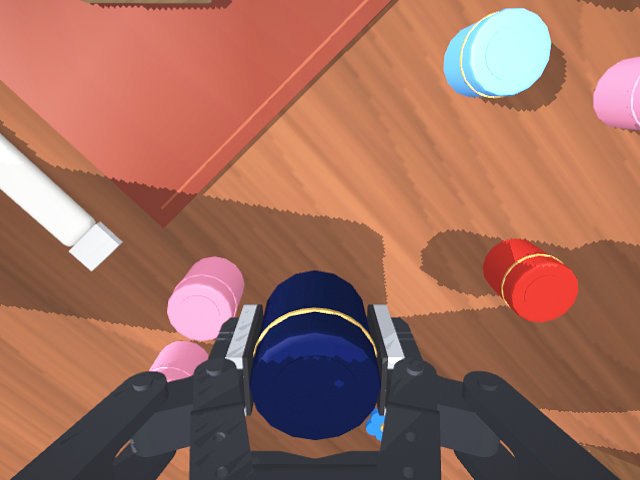

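View pics/w2s.png

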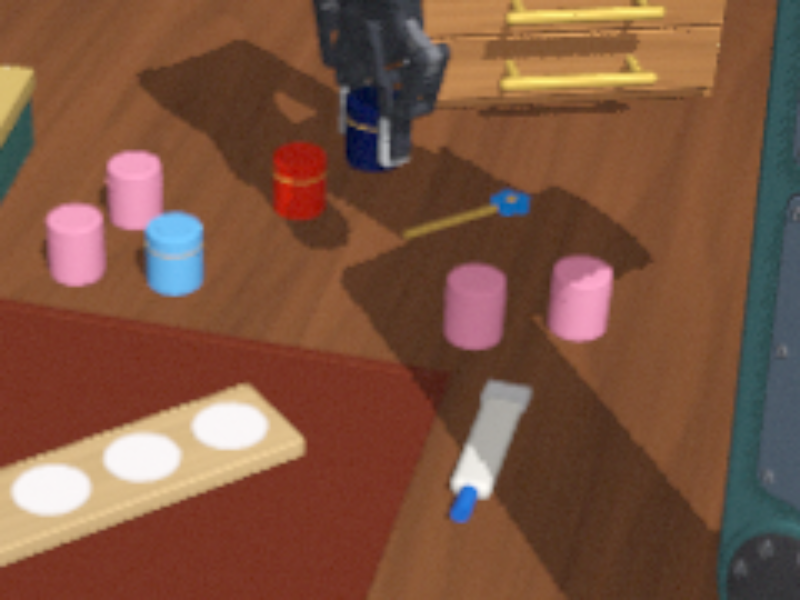

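Navy is held upright between the pads at (315,350). The sky, red and pink pots are undisturbed. Next I carry it to disc 4.

Request:
send_rows([
  [-10,0,19,0,0,0,0.3],
  [-20,0,36,0,0,0,0.3],
  [-20,0,36,0,0,0,0.3],
  [-20,0,36,0,0,0,0.3],
  [-16,0,29,0,0,0,0.3],
  [-10.5,0,19.4,0,0,0,0.3],
  [0,20,0,0,0,0,0.3],
  [0,30,0,0,0,0,0.3],
  [0,10,0,0,0,0,0.3],
  [0,0,0,0,0,0,0.3],
  [0,0,0,0,0,0,0.3],
])

```text
time: 6.2
ee_pos: [0.5022, -0.0794, 0.0702]
tool_rot: [0.658, -0.258, 0.258, -0.658]
wrist_force: [-0.1, 0.3, 0.7]
finger_gap: 0.0411
```

```bash
python3 -c "
from h import *
plan(POS['s4'],.025,-42.9)
st=get_state(); C=cam('wrist',st)
im=grab_frame('wrist').copy()
for s in ['s3','s4']:
  x,y=POS[s]
  for p in proj(C,cyl(x,y,.025,.0,.017)): cv2.circle(im,tuple(int(v) for v in p),1,(255,0,0),-1)
x,y=st['ee_pos'][:2]
for p in proj(C,cyl(x,y,.021,.048,st['ee_pos'][2]-.0065)): cv2.circle(im,tuple(int(v) for v in p),1,(255,255,0),-1)
cv2.imwrite('pics/w3.png',im[:,:,::-1])
"
```

```text
t 6.2 pos [ 0.5022 -0.0794  0.0702] theta -42.83 tool y [-0.001  0.    -1.   ] gap 0.0411 q6 0.48
d world [ -0.8   0.9 -45.2] turn ay 0.1
shift before turn [-1.2 45.2  0.1]  after turn [-1.2 45.2  0.1]
```

View pics/w3.png

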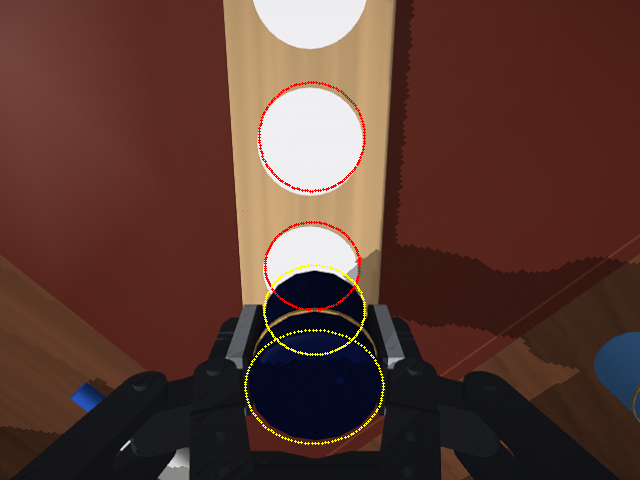

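Request:
send_rows([
  [-1.5,15,-1,0,0,0,0.3],
  [0,18,0,0,0,0,0.3],
  [0,8,0,0,0,0,0.3],
  [0,3,0,0,0,0,0.3],
  [0,0,0,0,0,0,0.3],
  [0,0,0,0,0,0,0.3],
])

```text
time: 6.85
ee_pos: [0.5013, -0.0792, 0.0274]
tool_rot: [-0.658, 0.257, -0.259, 0.658]
wrist_force: [0.0, -0.2, -1.4]
finger_gap: 0.041
```

Request:
send_rows([
  [0,1,0,0,0,0,0.3],
  [0,1,0,0,0,0,0.3],
  [0,0,0,0,0,0,0.3],
])

```text
time: 7.15
ee_pos: [0.5005, -0.0789, 0.0244]
tool_rot: [0.658, -0.258, 0.258, -0.658]
wrist_force: [-0.5, 0.3, -0.7]
finger_gap: 0.0409
```

Request:
send_rows([
  [0,1,0,0,0,0,0.3],
  [0,0.5,0,0,0,0,0.3],
  [0,0,0,0,0,0,0.3],
])

```text
time: 7.45
ee_pos: [0.5006, -0.0789, 0.0243]
tool_rot: [0.658, -0.258, 0.258, -0.658]
wrist_force: [-3.3, 1.2, 7.0]
finger_gap: 0.0414
```

Contact is at 7 N, so I release and lift.

Request:
send_rows([
  [0,0,0,0,0,0,0.45],
  [0,0,0,0,0,0,0.7],
  [0,0,0,0,0,0,0.8],
  [0,0,0,0,0,0,0.8],
  [0,-10,0,0,0,0,0.8],
  [0,-30,0,0,0,0,0.8],
  [0,-40,0,0,0,0,0.8],
  [0,-40,0,0,0,0,0.8],
  [0,-10,0,0,0,0,0.8],
  [0,0,0,0,0,0,0.8],
])

```text
time: 8.45
ee_pos: [0.5021, -0.0794, 0.156]
tool_rot: [-0.658, 0.256, -0.26, 0.659]
wrist_force: [-0.5, 0.1, -0.4]
finger_gap: 0.0681
```

```bash
python3 -c "
from h import *
plan(POS['sky'],.12,-42.9)
plan(POS['sky'],.01,-42.9)
im=grab_frame('scene');cv2.imwrite('pics/s4.png',im[:,:,::-1])
"
```

```text
t 8.45 pos [ 0.5021 -0.0794  0.156 ] theta -42.81 tool y [ 0.006 -0.002 -1.   ] gap 0.0681 q6 0.48
d world [  97.4 -182.6  -36. ] turn ay 0.1
shift before turn [195.4  36.9 -67.9]  after turn [195.5  36.9 -67.6]
t 8.45 pos [ 0.5021 -0.0794  0.156 ] theta -42.81 tool y [ 0.006 -0.002 -1.   ] gap 0.0681 q6 0.48
d world [  97.4 -182.6 -146. ] turn ay 0.1
shift before turn [194.8 146.9 -68.2]  after turn [194.9 146.9 -67.9]
```

View pics/s4.png

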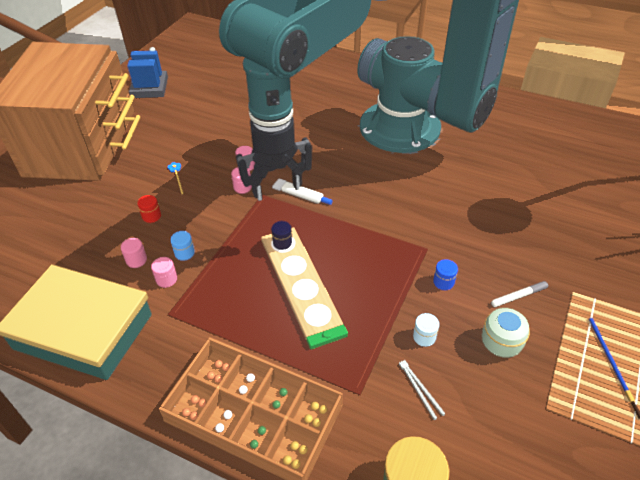

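Navy stands on disc 4 at (282,235). Sky is next.

Request:
send_rows([
  [15,0,-5,0,0,0,0.8],
  [30,0,-10,0,0,0,0.8],
  [35,0,-12,0,0,0,0.8],
  [35,0,-12,0,0,0,0.8],
  [35,10,-12,0,0,0,0.8],
  [30,20,-10,0,0,0,0.8],
  [15,20,-7,0,0,0,0.8],
  [0,10,0,0,0,0,0.8],
  [0,0,0,0,0,0,0.8],
  [0,0,0,0,0,0,0.8],
])

```text
time: 9.5
ee_pos: [0.5968, -0.2606, 0.0921]
tool_rot: [-0.658, 0.259, -0.257, 0.659]
wrist_force: [-0.7, 0.5, 1.1]
finger_gap: 0.0682
```

```bash
cat >> h.py <<'E'
def look(name,out):
    st=get_state(); im=grab_frame('wrist').copy(); C=cam('wrist',st)
    for p in proj(C,cyl(*POS[name],.021,.048)): cv2.circle(im,tuple(int(v) for v in p),1,(255,255,0),-1)
    cv2.imwrite(f'pics/{out}.png',im[:,:,::-1])
E
python3 -c "
from h import *
plan(POS['sky'],.007,-42.9)
look('sky','w5')
"
```

```text
t 9.5 pos [ 0.5968 -0.2606  0.0921] theta -42.78 tool y [-0.002  0.001 -1.   ] gap 0.0682 q6 0.25
d world [  2.7  -1.4 -85.1] turn ay 0.1
shift before turn [ 3.  85.1  0.8]  after turn [ 3.  85.1  0.8]
```

View pics/w5.png

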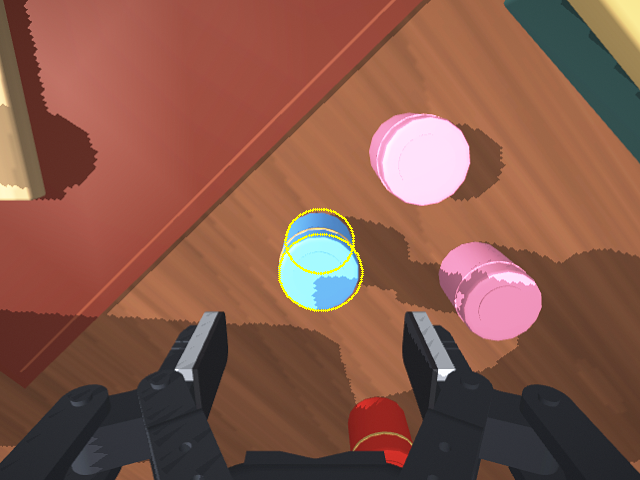

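The sky pot at (320,262) matches its predicted outline. Both pinks and the red pot are clear of the fingers.

Request:
send_rows([
  [2,15,0,0,0,0,0.8],
  [0,25,1,0,0,0,0.8],
  [0,25,0,0,0,0,0.8],
  [0,15,0,0,0,0,0.8],
  [0,5,0,0,0,0,0.8],
  [0,0,0,0,0,0,0.8],
  [0,0,0,0,0,0,0.45],
  [0,0,0,0,0,0,0.3],
  [0,0,0,0,0,0,0.3],
  [0,0,0,0,0,0,0.3],
  [0,0,0,0,0,0,0.3],
  [0,0,0,0,0,0,0.3],
])

```text
time: 10.75
ee_pos: [0.6007, -0.2626, 0.0099]
tool_rot: [0.658, -0.257, 0.259, -0.658]
wrist_force: [0.3, 0.3, 5.9]
finger_gap: 0.0412
```

Request:
send_rows([
  [0,-5,0,0,0,0,0.3],
  [0,-30,0,0,0,0,0.3],
  [0,-40,0,0,0,0,0.3],
  [0,-40,0,0,0,0,0.3],
  [0,-10,0,0,0,0,0.3],
  [0,0,0,0,0,0,0.3],
  [0,0,0,0,0,0,0.3],
])

```text
time: 11.45
ee_pos: [0.5985, -0.2614, 0.1306]
tool_rot: [-0.658, 0.259, -0.257, 0.658]
wrist_force: [0.9, 0.6, -1.0]
finger_gap: 0.041
```

```bash
python3 -c "
from h import *
plan(POS['s2'],.08,-42.9)
"
```

```text
t 11.45 pos [ 0.5985 -0.2614  0.1306] theta -42.81 tool y [-0.003  0.002 -1.   ] gap 0.041 q6 0.25
d world [ -7.1 279.9 -50.6] turn ay 0.1
shift before turn [-195.2   51.   200.6]  after turn [-195.6   51.   200.3]
```

Request:
send_rows([
  [-12,0,12,0,0,0,0.3],
  [-25,0,26,0,0,0,0.3],
  [-30,0,31,0,0,0,0.3],
  [-30,0,31,0,0,0,0.3],
  [-30,0,31,0,0,0,0.3],
  [-30,0,31,0,0,0,0.3],
  [-26,0,26,0,0,0,0.3],
  [-12.5,0,12,0,0,0,0.3],
  [0,20,0,0,0,0,0.3],
  [0,20,0,0,0,0,0.3],
  [0,10,0,0,0,0,0.3],
  [0,0,0,0,0,0,0.3],
  [0,0,0,0,0,0,0.3],
])

```text
time: 12.75
ee_pos: [0.5918, 0.0174, 0.0825]
tool_rot: [0.658, -0.258, 0.258, -0.658]
wrist_force: [-0.3, 0.7, -1.6]
finger_gap: 0.041
```

```bash
cat >> h.py <<'E'
def lookseat(s,out,dz=.008):
    plan(POS[s],.026,-42.9)
    st=get_state(); C=cam('wrist',st)
    im=grab_frame('wrist').copy()
    for k in ['s1','s2','s3','s4']:
      for p in proj(C,cyl(*POS[k],.025,.0,.017)): cv2.circle(im,tuple(int(v) for v in np.clip(p,-999,999)),1,(255,0,0),-1)
    x,y=st['ee_pos'][:2]
    for p in proj(C,cyl(x,y,.021,.048,st['ee_pos'][2]-dz)): cv2.circle(im,tuple(int(v) for v in p),1,(255,255,0),-1)
    cv2.imwrite(f'pics/{out}.png',im[:,:,::-1])
E
python3 -c "
from h import *
lookseat('s2','w6')
"
```

```text
t 12.75 pos [0.5918 0.0174 0.0825] theta -42.84 tool y [-0.001 -0.    -1.   ] gap 0.041 q6 0.68
d world [ -0.4   1.1 -56.5] turn ay 0.1
shift before turn [-1.  56.6  0.5]  after turn [-1.  56.6  0.5]
```

View pics/w6.png

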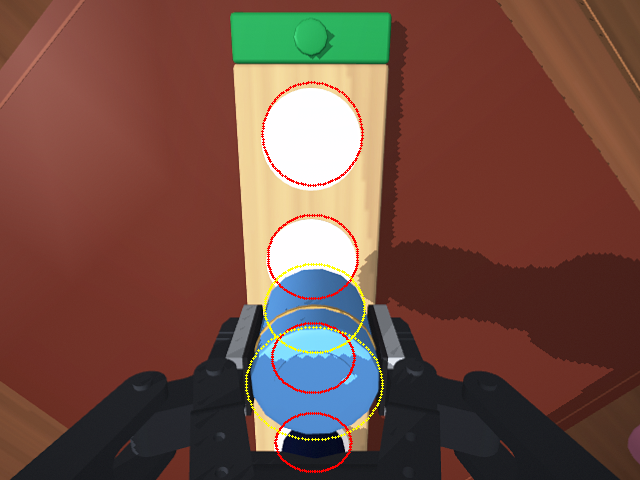

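Request:
send_rows([
  [-1,20,-2,0,0,0,0.3],
  [0,20,0,0,0,0,0.3],
  [0,10,0,0,0,0,0.3],
  [0,4,0,0,0,0,0.3],
  [0,1,0,0,0,0,0.3],
  [0,0,0,0,0,0,0.3],
])

```text
time: 13.4
ee_pos: [0.5907, 0.0167, 0.0288]
tool_rot: [-0.658, 0.257, -0.259, 0.658]
wrist_force: [0.6, -0.4, -1.2]
finger_gap: 0.0412
```

Request:
send_rows([
  [0,1,0,0,0,0,0.3],
  [0,1,0,0,0,0,0.3],
  [0,0,0,0,0,0,0.3],
])

```text
time: 13.7
ee_pos: [0.5906, 0.0168, 0.0269]
tool_rot: [-0.658, 0.257, -0.259, 0.659]
wrist_force: [-0.3, 1.1, 2.3]
finger_gap: 0.0411
```

Request:
send_rows([
  [0,1,0,0,0,0,0.3],
  [0,0,0,0,0,0,0.3],
])

```text
time: 13.9
ee_pos: [0.5906, 0.0168, 0.0268]
tool_rot: [-0.658, 0.257, -0.259, 0.659]
wrist_force: [-2.0, -1.0, 5.7]
finger_gap: 0.0411
```

Request:
send_rows([
  [0,0,0,0,0,0,0.45],
  [0,0,0,0,0,0,0.7],
  [0,0,0,0,0,0,0.8],
  [0,0,0,0,0,0,0.8],
  [0,-10,0,0,0,0,0.8],
  [0,-30,0,0,0,0,0.8],
  [0,-40,0,0,0,0,0.8],
  [0,-40,0,0,0,0,0.8],
  [0,-10,0,0,0,0,0.8],
  [0,0,0,0,0,0,0.8],
])

```text
time: 14.9
ee_pos: [0.5915, 0.0167, 0.1582]
tool_rot: [-0.658, 0.256, -0.26, 0.659]
wrist_force: [-1.2, 0.2, -0.8]
finger_gap: 0.0682
```

```bash
python3 -c "
from h import *
plan(POS['pale'],.09,-42.9)
im=grab_frame('scene');C=cam('scene')
cv2.imwrite('pics/s7.png',cv2.resize(im[180:360,220:460,::-1],(800,600)))
g=back(C,(404,364),0);print('stick tip',g, back(C,(438,415),0))
"
```

```text
t 14.9 pos [0.5915 0.0167 0.1582] theta -42.81 tool y [ 0.006 -0.001 -1.   ] gap 0.0682 q6 0.68
d world [ -3.8 244.8 -68.2] turn ay 0.1
shift before turn [-169.5   68.1  176.7]  after turn [-169.7   68.1  176.4]
stick tip [0.656582   0.24887162 0.        ] [0.72373634 0.33261705 0.        ]
```

View pics/s7.png

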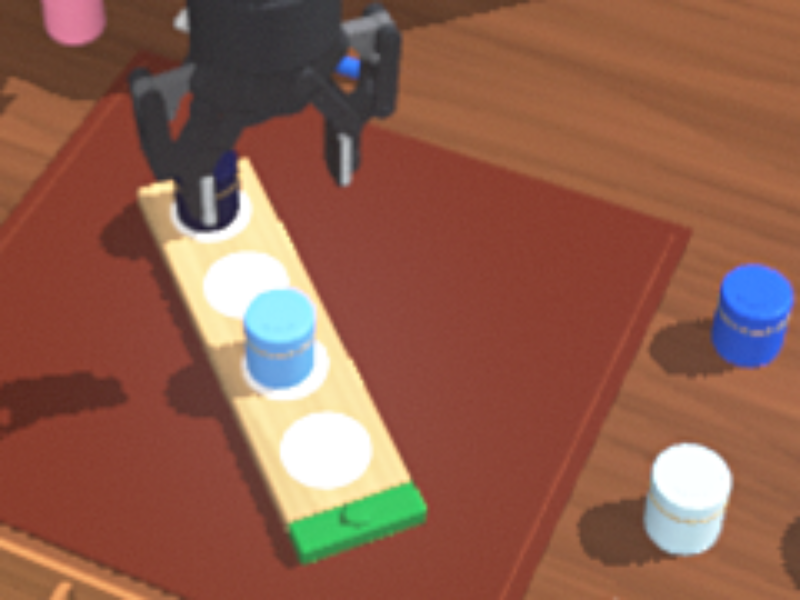

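Navy and sky stand on their discs, roughly centred. Pale is next. The stick tip is about 70 mm from it, clear of the fingers.

Request:
send_rows([
  [-13,0,13,0,0,0,0.8],
  [-26,0,27,0,0,0,0.8],
  [-30,0,31,0,0,0,0.8],
  [-30,0,31,0,0,0,0.8],
  [-30,5,31,0,0,0,0.8],
  [-26,20,28,0,0,0,0.8],
  [-14.5,20,15.5,0,0,0,0.8],
  [0,20,0,0,0,0,0.8],
  [0,0,0,0,0,0,0.8],
  [0,0,0,0,0,0,0.8],
])

```text
time: 15.95
ee_pos: [0.5841, 0.2608, 0.0873]
tool_rot: [0.66, -0.259, 0.257, -0.657]
wrist_force: [0.1, -0.6, -0.8]
finger_gap: 0.0682
```

```bash
python3 -c "
from h import *
plan(POS['pale'],.007,-42.9)
look('pale','w8')
"
```

```text
t 15.95 pos [0.5841 0.2608 0.0873] theta -42.82 tool y [-0.005 -0.002 -1.   ] gap 0.0682 q6 1.08
d world [  3.6   0.7 -80.3] turn ay 0.1
shift before turn [ 2.4 80.3  3.3]  after turn [ 2.4 80.3  3.3]
```

View pics/w8.png

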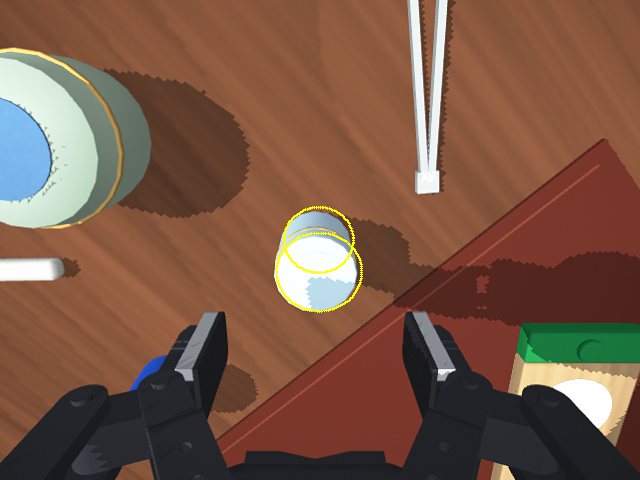

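The pale pot matches at (318,262), and the jar, sticks and cobalt are clear.

Request:
send_rows([
  [1.5,15,3,0,0,0,0.8],
  [0,25,0,0,0,0,0.8],
  [0,20,0,0,0,0,0.8],
  [0,15,0,0,0,0,0.8],
  [0,5,0,0,0,0,0.8],
  [0,0,0,0,0,0,0.8],
  [0,0,0,0,0,0,0.45],
  [0,0,0,0,0,0,0.3],
  [0,0,0,0,0,0,0.3],
  [0,0,0,0,0,0,0.3],
  [0,0,0,0,0,0,0.3],
  [0,0,0,0,0,0,0.3],
])

```text
time: 17.2
ee_pos: [0.5898, 0.2632, 0.0116]
tool_rot: [-0.658, 0.257, -0.259, 0.659]
wrist_force: [0.6, 0.4, 5.2]
finger_gap: 0.041
```

Request:
send_rows([
  [0,-5,0,0,0,0,0.3],
  [0,-30,0,0,0,0,0.3],
  [0,-40,0,0,0,0,0.3],
  [0,-40,0,0,0,0,0.3],
  [0,-10,0,0,0,0,0.3],
  [0,0,0,0,0,0,0.3],
  [0,0,0,0,0,0,0.3],
])

```text
time: 17.9
ee_pos: [0.5875, 0.2623, 0.1324]
tool_rot: [0.659, -0.259, 0.257, -0.657]
wrist_force: [-0.2, 0.2, -0.9]
finger_gap: 0.041
```

```bash
python3 -c "
from h import *
plan(POS['s1'],.08,-42.9)
"
```

```text
t 17.9 pos [0.5875 0.2623 0.1324] theta -42.81 tool y [-0.004 -0.001 -1.   ] gap 0.041 q6 1.08
d world [  48.9 -195.3  -52.4] turn ay 0.1
shift before turn [ 168.7   52.5 -109.8]  after turn [ 168.9   52.5 -109.6]
```

Request:
send_rows([
  [12,0,-8,0,0,0,0.3],
  [26,0,-17,0,0,0,0.3],
  [31,0,-20,0,0,0,0.3],
  [31,0,-20,0,0,0,0.3],
  [31,0,-20,0,0,0,0.3],
  [26,0,-17,0,0,0,0.3],
  [12,0,-8,0,0,0,0.3],
  [0,20,0,0,0,0,0.3],
  [0,20,0,0,0,0,0.3],
  [0,10,0,0,0,0,0.3],
  [0,0,0,0,0,0,0.3],
  [0,0,0,0,0,0,0.3],
])

```text
time: 19.1
ee_pos: [0.6377, 0.0675, 0.0846]
tool_rot: [0.658, -0.258, 0.258, -0.658]
wrist_force: [0.5, -0.1, -1.0]
finger_gap: 0.041
```

```bash
python3 -c "
from h import *
lookseat('s1','w9',.0095)
"
```

```text
t 19.1 pos [0.6377 0.0675 0.0846] theta -42.78 tool y [-0.001 -0.    -1.   ] gap 0.041 q6 0.76
d world [ -1.3  -0.5 -58.6] turn ay 0.1
shift before turn [-0.6 58.6 -1.2]  after turn [-0.6 58.6 -1.2]
```

View pics/w9.png

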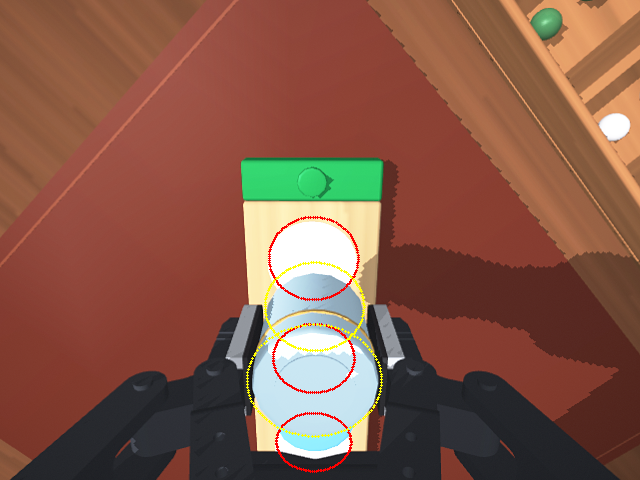

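Request:
send_rows([
  [-0.5,20,-2,0,0,0,0.3],
  [0,20,0,0,0,0,0.3],
  [0,10,0,0,0,0,0.3],
  [0,4,0,0,0,0,0.3],
  [0,1,0,0,0,0,0.3],
  [0,0,0,0,0,0,0.3],
])

```text
time: 19.75
ee_pos: [0.6369, 0.0661, 0.0309]
tool_rot: [-0.658, 0.257, -0.259, 0.659]
wrist_force: [-0.2, 0.3, -1.2]
finger_gap: 0.0412
```

Request:
send_rows([
  [0,1,0,0,0,0,0.3],
  [0,1,0,0,0,0,0.3],
  [0,0,0,0,0,0,0.3],
])

```text
time: 20.05
ee_pos: [0.6367, 0.066, 0.0287]
tool_rot: [-0.658, 0.257, -0.259, 0.659]
wrist_force: [0.6, -0.6, 0.2]
finger_gap: 0.0406
```

Request:
send_rows([
  [0,1,0,0,0,0,0.3],
  [0,0,0,0,0,0,0.3],
])

```text
time: 20.25
ee_pos: [0.6368, 0.066, 0.0286]
tool_rot: [-0.658, 0.257, -0.259, 0.659]
wrist_force: [-1.6, 0.0, 4.8]
finger_gap: 0.0413
```

Request:
send_rows([
  [0,0,0,0,0,0,0.45],
  [0,0,0,0,0,0,0.7],
  [0,0,0,0,0,0,0.8],
  [0,0,0,0,0,0,0.8],
  [0,-10,0,0,0,0,0.8],
  [0,-30,0,0,0,0,0.8],
  [0,-40,0,0,0,0,0.8],
  [0,-40,0,0,0,0,0.8],
  [0,-10,0,0,0,0,0.8],
  [0,0,0,0,0,0,0.8],
])

```text
time: 21.25
ee_pos: [0.6377, 0.0661, 0.1606]
tool_rot: [-0.657, 0.256, -0.26, 0.659]
wrist_force: [0.3, 0.4, 0.2]
finger_gap: 0.0683
```

```bash
python3 -c "
from h import *
plan(POS['cobalt'],.09,-42.9)
"
```

```text
t 21.25 pos [0.6377 0.0661 0.1606] theta -42.81 tool y [ 0.007  0.    -1.   ] gap 0.0683 q6 0.76
d world [-190.2  189.8  -70.6] turn ay 0.1
shift before turn [-268.9   69.3    9.7]  after turn [-268.9   69.3    9.2]
```

Request:
send_rows([
  [-18,0,1,0,0,0,0.8],
  [-36,0,1,0,0,0,0.8],
  [-40,0,1,0,0,0,0.8],
  [-40,0,1,0,0,0,0.8],
  [-40,0,1,0,0,0,0.8],
  [-40,10,1,0,0,0,0.8],
  [-36,20,2,0,0,0,0.8],
  [-18.5,25,2,0,0,0,0.8],
  [0,15,0,0,0,0,0.8],
  [0,0,0,0,0,0,0.8],
  [0,0,0,0,0,0,0.8],
])

```text
time: 22.35
ee_pos: [0.4451, 0.2553, 0.0853]
tool_rot: [0.659, -0.259, 0.257, -0.657]
wrist_force: [0.9, -0.4, 1.0]
finger_gap: 0.0686
```

```bash
python3 -c "
from h import *
plan(POS['cobalt'],.008,-42.9)
look('cobalt','w10')
"
```

```text
t 22.35 pos [0.4451 0.2553 0.0853] theta -42.81 tool y [-0.003 -0.002 -1.   ] gap 0.0686 q6 1.16
d world [  2.4   0.6 -77.3] turn ay 0.1
shift before turn [ 1.4 77.3  2.3]  after turn [ 1.4 77.3  2.3]
```

View pics/w10.png

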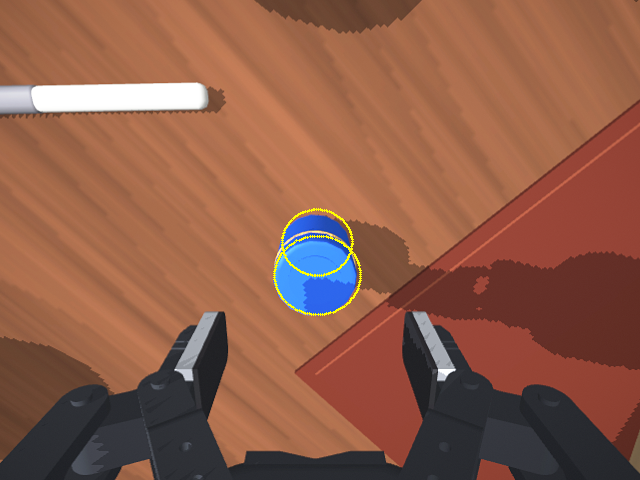

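Cobalt matches at (317,265).

Request:
send_rows([
  [0.5,15,2,0,0,0,0.8],
  [0,25,0,0,0,0,0.8],
  [0,20,0,0,0,0,0.8],
  [0,12,0,0,0,0,0.8],
  [0,4,0,0,0,0,0.8],
  [0,0,0,0,0,0,0.8],
  [0,0,0,0,0,0,0.45],
  [0,0,0,0,0,0,0.3],
  [0,0,0,0,0,0,0.3],
  [0,0,0,0,0,0,0.3],
  [0,0,0,0,0,0,0.3],
  [0,0,0,0,0,0,0.3],
])

```text
time: 23.6
ee_pos: [0.4488, 0.2575, 0.0123]
tool_rot: [-0.658, 0.257, -0.259, 0.659]
wrist_force: [-0.2, 0.5, 5.9]
finger_gap: 0.0409
```

Request:
send_rows([
  [0,-5,0,0,0,0,0.3],
  [0,-30,0,0,0,0,0.3],
  [0,-40,0,0,0,0,0.3],
  [0,-40,0,0,0,0,0.3],
  [0,-20,0,0,0,0,0.3],
  [0,0,0,0,0,0,0.3],
  [0,0,0,0,0,0,0.3],
])

```text
time: 24.3
ee_pos: [0.447, 0.2567, 0.1447]
tool_rot: [0.659, -0.258, 0.258, -0.658]
wrist_force: [-0.6, -0.4, -1.9]
finger_gap: 0.0409
```

```bash
python3 -c "
from h import *
plan(POS['s3'],.1,-42.9)
"
```

```text
t 24.3 pos [0.447  0.2567 0.1447] theta -42.8 tool y [-0.001 -0.001 -1.   ] gap 0.0409 q6 1.16
d world [  99.4 -286.7  -44.7] turn ay 0.1
shift before turn [ 267.7   44.8 -142.8]  after turn [ 268.    44.8 -142.3]
```

Request:
send_rows([
  [17,0,-9,0,0,0,0.3],
  [34,0,-18,0,0,0,0.3],
  [38,0,-20,0,0,0,0.3],
  [38,0,-20,0,0,0,0.3],
  [38,0,-20,0,0,0,0.3],
  [38,0,-20,0,0,0,0.3],
  [34,0,-19,0,0,0,0.3],
  [20,0,-11,0,0,0,0.3],
  [10.5,0,-6,0,0,0,0.3],
  [0,25,0,0,0,0,0.3],
  [0,20,0,0,0,0,0.3],
  [0,0,0,0,0,0,0.3],
  [0,0,0,0,0,0,0.3],
])

```text
time: 25.6
ee_pos: [0.5457, -0.029, 0.0994]
tool_rot: [0.659, -0.259, 0.257, -0.658]
wrist_force: [0.6, 0.6, -0.2]
finger_gap: 0.0409
```

```bash
python3 -c "
from h import *
lookseat('s3','w11',.0105)
"
```

```text
t 25.6 pos [ 0.5457 -0.029   0.0994] theta -42.76 tool y [-0.003  0.001 -1.   ] gap 0.0409 q6 0.59
d world [  0.7  -1.  -73.4] turn ay 0.1
shift before turn [ 1.5 73.4 -0.1]  after turn [ 1.5 73.4 -0.1]
```

View pics/w11.png

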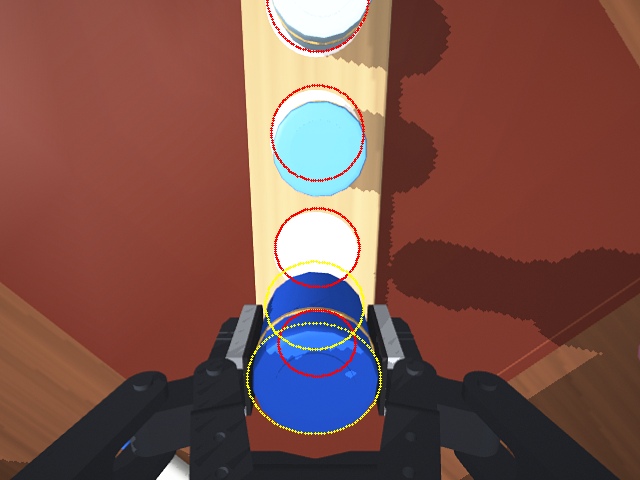

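The tool is above disc 3, with the disc outline at (318,247) and sky ahead on disc 2. I lower now.

Request:
send_rows([
  [1,20,-1,0,0,0,0.3],
  [0,20,0,0,0,0,0.3],
  [0,15,0,0,0,0,0.3],
  [0,8,0,0,0,0,0.3],
  [0,5,0,0,0,0,0.3],
  [0,2,0,0,0,0,0.3],
  [0,0,0,0,0,0,0.3],
])

```text
time: 26.35
ee_pos: [0.5472, -0.0312, 0.0313]
tool_rot: [-0.658, 0.258, -0.258, 0.658]
wrist_force: [0.4, 0.1, -1.5]
finger_gap: 0.0409
```

Request:
send_rows([
  [0,1,0,0,0,0,0.3],
  [0,0,0,0,0,0,0.3],
])

```text
time: 26.55
ee_pos: [0.5472, -0.0313, 0.0304]
tool_rot: [-0.658, 0.258, -0.258, 0.658]
wrist_force: [-1.3, 0.3, -1.5]
finger_gap: 0.0409
```

Request:
send_rows([
  [-1,1,0,0,0,0,0.3],
  [0,1,0,0,0,0,0.3],
  [0,0,0,0,0,0,0.3],
])

```text
time: 26.85
ee_pos: [0.5465, -0.0307, 0.0294]
tool_rot: [-0.658, 0.258, -0.259, 0.658]
wrist_force: [-1.0, -1.0, 5.7]
finger_gap: 0.0413
```

Request:
send_rows([
  [0,0,0,0,0,0,0.45],
  [0,0,0,0,0,0,0.7],
  [0,0,0,0,0,0,0.8],
  [0,0,0,0,0,0,0.8],
  [0,-10,0,0,0,0,0.8],
  [0,-30,0,0,0,0,0.8],
  [0,-40,0,0,0,0,0.8],
  [0,-40,0,0,0,0,0.8],
  [0,-30,0,0,0,0,0.8],
  [-20,0,-30,0,0,0,0.8],
  [-20,0,-40,0,0,0,0.8],
  [-20,0,-40,0,0,0,0.8],
  [-20,0,-30,0,0,0,0.8],
  [0,0,0,0,0,0,0.8],
  [0,0,0,0,0,0,0.8],
])

```text
time: 28.35
ee_pos: [0.3924, -0.079, 0.1788]
tool_rot: [-0.658, 0.257, -0.259, 0.658]
wrist_force: [-0.4, -0.4, -0.2]
finger_gap: 0.0684
```

Run:
```python
from h import *
print(get_state()['time'],get_state()['ee_pos'])
for n in ['scene','side']:
    im=grab_frame(n); C=cam(n); v=im.copy()
    for k in ['s1','s2','s3','s4']:
      x,y=POS[k]
      for p in proj(C,cyl(x,y,.021,.048,.017)): v[int(p[1]),int(p[0])]=(255,255,0)
    sl=(slice(200,350),slice(230,430)) if n=='scene' else (slice(150,300),slice(180,380))
    cv2.imwrite(f'pics/f_{n}.png',cv2.resize(v[sl][:,:,::-1],(800,600),interpolation=cv2.INTER_NEAREST))
    cv2.imwrite(f'pics/full_{n}.png',im[:,:,::-1])
    for t in ['pot_navy','pot_pale','pot_sky','pot_cobalt','pot_red','jar']:
        for d in masks_of(n,t):
            ce,s=maskc(d['mask'])
            on=abs(ce[0]-(300 if n=='scene' else 275))<50 and 200<ce[1]<340
            r,h=(.0385,.072) if t=='jar' else (.021,.048)
            p=fitcyl(C,ce,r,h,.017 if on else 0)
            if on or t in('pot_red','jar'):
                print(n,t,round(d['confidence'],2),ce.round(1),p.round(4),np.median(im[d['mask']],0),{k:round(1000*float(np.hypot(*(p-POS[k]))),1) for k in ['s1','s2','s3','s4']} if on else '')
```

```text
28.35 [ 0.39240508 -0.07897979  0.17876139]
scene pot_navy 0.62 [281.3 233.7] [ 0.4986 -0.0806] [41. 39. 79.] {'s1': 201.9, 's2': 135.8, 's3': 69.6, 's4': 3.5}
scene pot_pale 0.74 [316.  286.5] [0.5934 0.0446] [255. 255. 255.] {'s1': 48.4, 's2': 26.2, 's3': 88.2, 's4': 153.7}
scene pot_pale 0.67 [316.  305.8] [0.6343 0.0642] [246. 253. 255.] {'s1': 3.5, 's2': 62.7, 's3': 128.9, 's4': 195.0}
scene pot_cobalt 0.86 [291.7 255.9] [ 0.5437 -0.0331] [ 60. 120. 237.] {'s1': 136.4, 's2': 70.3, 's3': 4.1, 's4': 62.1}
scene pot_red 0.93 [149.1 207.9] [ 0.5373 -0.3894] [189.  42.  33.] 
scene jar 0.86 [505.2 332. ] [0.5407 0.3934] [167. 189. 209.] 
side pot_pale 0.58 [236.9 246.9] [0.6351 0.0633] [212. 232. 242.] {'s1': 3.9, 's2': 62.6, 's3': 128.7, 's4': 194.9}
side pot_sky 0.93 [264.5 237.2] [0.5917 0.0166] [115. 190. 239.] {'s1': 67.4, 's2': 1.9, 's3': 65.0, 's4': 131.2}
side pot_sky 0.63 [292.8 243. ] [0.528  0.0187] [241.  235.5 239. ] {'s1': 118.7, 's2': 63.4, 's3': 52.1, 's4': 100.8}
side pot_cobalt 0.72 [292.5 227. ] [ 0.5465 -0.0335] [ 25. 110. 222.] {'s1': 134.8, 's2': 68.7, 's3': 3.6, 's4': 63.7}
side pot_red 0.55 [339.7 154. ] [ 0.5392 -0.3891] [201.   34.5  14. ] 
side jar 0.79 [211.3 379. ] [0.5419 0.3912] [186. 199. 192.]
```

View pics/f_scene.png

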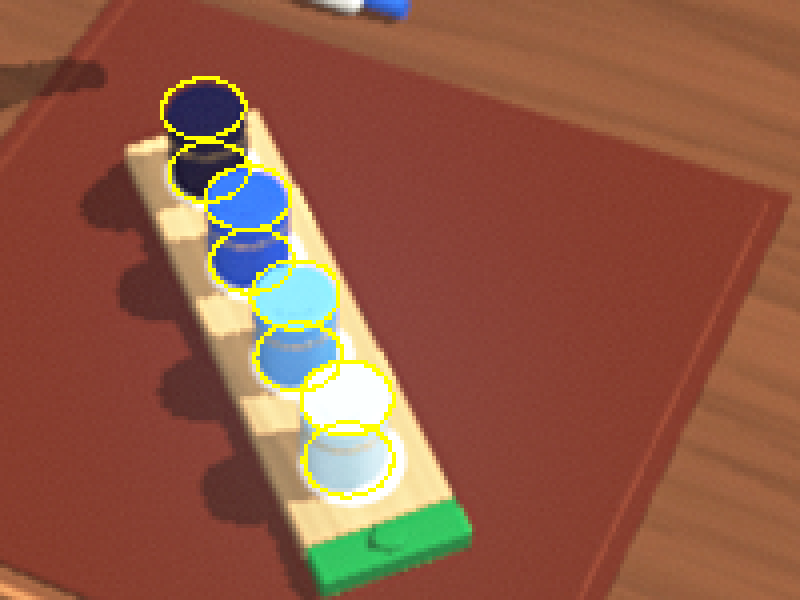

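View pics/f_side.png

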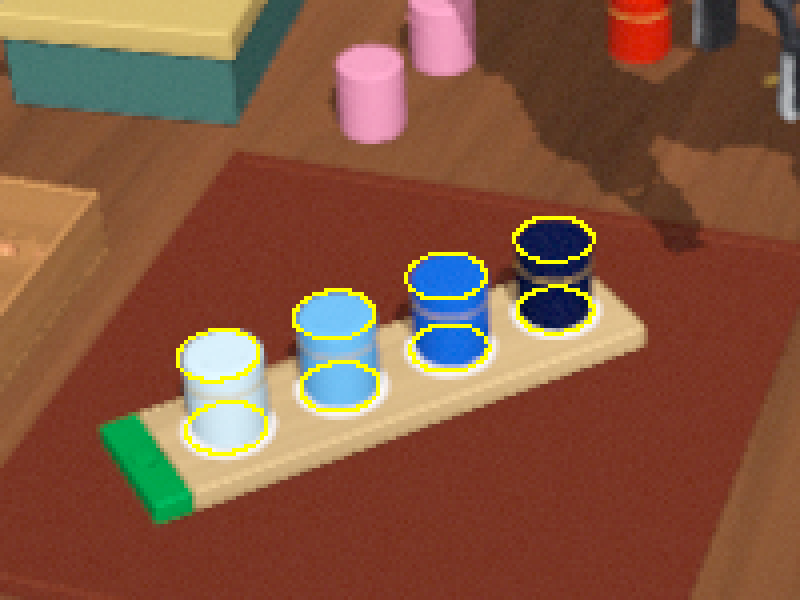

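View pics/full_scene.png

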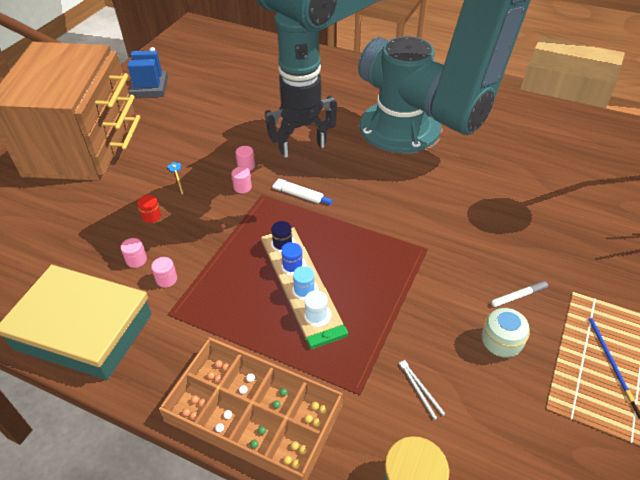

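From the green end, pale, sky, cobalt and navy stand upright, each within about 4 mm of its disc centre. The red pot and jar are unmoved to within about 1 mm, and the arm is clear.

```bash
python3 -c "
from workcell import *
print(hand_in())"
```

```text
the job is handed in; nothing more can be done
None
```

The four blue pots now stand on the strip in order of shade from the green end: pale, sky, cobalt and navy on discs 1 to 4. I carried each one there with the jaws across the strip and lowered it until I felt light contact (about 5–7 N). I handed the job in at about 29 s of the allowed 96 s.

- **Placement:** In the last pictures from the scene and side cameras, all four pots look upright. Each measured 2–4 mm from its disc centre, against the 12 mm allowed.
- **Left alone:** The red pot and the jar are within about 1 mm of where they began. No pot was tipped, and the arm was well clear at hand-in.
- **Disagreements:** The networks gave some wrong reports, such as pink pots named as navy or sky, and two stray masks on the strip at the end. I rejected these against the pictures. In the last check sky was measured only by the side camera and navy only by the scene camera; in the other view I checked each by eye.

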